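Park the fence stop's spring plunger and bring the stop up to the board

TASK

Pull up the spring plunger's knob on the drilling fence's red stop, twist it clockwise and ease it down into its rest notch so that it stays retracted by itself when you let go. Then slide the freed stop along the fence until its plate rests gently against the end of the clamped board, and let go. Do not wrench the knob, force it against its stops or let it snap down, do not ram the board, and leave the other things on the bench where they are.

Things in the scene. Friction and masses are not known exactly. Their poses are not given: they have to be found in the camera images.
- fence: aluminium drilling fence on the bench, a rail 600 mm long along its own y axis, 30 mm wide and 30 mm high; fixed. Origin under its middle. Its -x side faces the robot.
- carriage: red stop carriage, 50 x 145 x 16 mm, on top of the fence (underside 30 mm above the bench); origin on its underside at the plunger's axis, axes as the fence. Slides only along the fence, to its -y (towards the board), at most 170 mm; drag 2 N plus 6 N per m/s; stays where left. Locked at the start: the plunger's foot stands 6 mm deep in a hole in the fence.
- plunger: upright spring plunger through the carriage, carrying the knob. Its origin is at the carriage's origin when fully down; its height above that is the lift. The spring and its weight pull it down with 7 N when down plus 0.12 N per mm of lift. Let go anywhere else than resting in notch or slot it snaps down hard: lower it until the load has left the hand.
- pin (a point): middle, on the axis, of the brass cross pin (5 mm thick, along the knob's bar) that turns with the knob inside the slotted steel collar on the carriage. The collar is 41 mm across; it is screwed in to a different height each time, which is not reported; its top disc lies 48 to 70 mm above the carriage's origin.
- knob_grip (a point): grip point of the black wing knob on the plunger: a bar 40 mm long, 12 mm thick, 28 mm tall, white line on top. The point is on the turning axis, 10 mm below the bar's top, 18 mm above its underside; 100 mm above the carriage's origin when down. The bar lies along this point's x: at the start that is the carriage's x (across the fence). 6 mm of neck, 16 mm thick, shows below the bar.
- knob (a joint): knob angle, rad: 0 = pin in the deep slot (start; 0.1 of play), growing clockwise from above, 1.7 at most. It turns only once lifted clear of the collar's crown, 14 to 36 mm (differs with the collar); 3 mm higher the pin meets the rigid top disc (force rises sharply). Rest notch: at 1.2, catches within 0.2, 4.5 mm deep, so its floor is 7.5 mm below the top stop; lift at rest 9.5 to 31.5 mm.
- fin_grip (a point): grip point on the orange fin standing on the carriage, by which to slide it: 12 mm thick (carriage x), 40 mm long (carriage y), 50 mm tall; the point is in the middle of the fin, 16 mm below its top and 34 mm above the carriage's top face; it lies 90 mm from the knob's axis, away from the board
- stop_face (a point): middle of the face of the steel stop plate that hangs from the carriage in front of the fence, the face that looks to the carriage's -y, towards the board; plate 56 mm wide, 8 mm thick; axes as the carriage
- board: pine board 90 x 260 x 20 mm lying along the front of the fence, clamped to the bench by a fixed hold-down (80 mm high) near its far end, so it cannot move; origin under its middle, axes parallel to the fence's, its length along y
- board_end (a point): middle of the board's end face that looks towards the stop plate (+y end), 10 mm above the bench; axes as the board. The stop plate has 50 to 130 mm to go to it at the start.
- pencil: red pencil, 150 mm long, 8 mm thick, lying on the board; origin in the middle of its underside, x along it; bystander
- drill: red and black cordless drill lying on its battery, about 75 x 250 x 85 mm; origin under the middle of the battery; bystander
- bit_case: open black drill bit case, 75 x 140 x 40 mm, origin under its middle; bystander
- glue: white glue bottle, 56 mm across, 150 mm tall, origin under its middle; bystander
- hammer: hammer lying flat, origin at the middle of its underside; bystander
- offcut: pine offcut, 110 x 55 x 20 mm, origin under its middle; bystander
- screw_jar: amber jar of screws with a steel cap, 66 mm across, 75 mm tall, origin under its middle; bystander

How it is judged:
On the way:
1. the plunger is held up by its rest notch, with the fingers off it (z of plunger in the frame of carriage above 0.008 m and value of joint knob between 0.98 and 1.42 rad and contact force between the fingers and plunger below 0.05 N), for 0.3 s.
At the end, for the whole second after the job is handed in: The plunger rests in its notch (lifted more than 8 mm, the knob turned 0.98 to 1.42 rad clockwise), the stop plate's face is within 2 mm of the board's end, the stop is at rest and nothing is held (all of step 1 and y of stop_face in the frame of board_end between -0.002 and 0.002 m and contact force between the fingers and carriage below 0.05 N and linear speed of carriage below 0.01 m/s); the robot touches nothing.
It fails at once if the plunger is forced or snaps against its collar or its hole with more than 22 N (contact force between plunger and fence above 22 N).
It fails at once if the stop is pressed against the board with more than 15 N (contact force between carriage and board above 15 N).
It fails at once if another thing on the bench is moved more than 25 mm (distance of any of pencil, drill, bit_case, glue, hammer, offcut, screw_jar from where it was at the start of the episode above 0.025 m).
It also fails if it takes over 64 s, if anything falls off the work surface, if the arm or the gripper's body presses on something with over 40 N, if the wrist force passes 120 N, or if a joint passes its speed limit or range.

ROBOT

A 6-joint arm with a two-finger parallel gripper is mounted at the origin on the work surface. World frame = base frame: x ahead of the robot, y to its left, z up, the work surface at z = 0. Lengths are in m, angles in rad, forces in N, time in s.
With the tool pointing down it reaches from about 0.3 to 0.825 m from the base axis. Payload 5.4 kg.
Tool frame: the origin (TCP) lies midway between the tips of the shut fingers; the grasp point (between the pads) lies 19 mm behind it; y points along the fingers, z is the direction in which the jaws open and shut, and the axes are right-handed (so a half turn about y gives the same grasp; the last joint's range is limited). The gripper opens to 92 mm and grips with 3 to 60 N. Pads are 20 mm wide; open, the fingers measure 128 mm over their backs; the gripper's body (75 mm by 189 mm) begins 69 mm behind the grasp point.
Start: joints at [-1.55, 0.158, 1.597, -0, 1.386, -0.21], TCP at [0.132, -0.56, 0.215] pointing down, gripper open.
Joint ranges: [-2.91, 2.91], [-0.94, 2.29], [0.18, 2.7], [-1.29, 4.43], [0.17, 2.64], [-3, 3]. Speed limits (rad/s): [2.57, 2.57, 3.14, 3.14, 3.14, 3.14].

INTERFACE

Orientations are given as a 3x3 rotation matrix whose columns are the frame's x, y, z axes.
In Python, from workcell import robot gives the robot as it stands. The module is installed in compiled form; this text tells all that it offers.
- The arm moves only by the shell command python3 -m creep 'ROWS'. ROWS is JSON, a list that holds one entry, the list of rows, each a list of 7 numbers: the shift along the tool's x, y, z in m, then the turn, a rotation vector about the tool's x, y, z in degrees, then the closure, from 0 (fully open) to 1 (shut). A call has 1 to 5 rows; each row is the pose to reach, as a shift and turn from the pose measured when the call began, along the tool's axes at that moment; what a row does not reach only later rows make up. A row lasts 1/10 s, in which the tool goes at most 50 mm and 8.59 degrees, less where a joint would pass 70% of its speed; a pose out of reach is approached as far as the arm can. A call with a gripper value outside its range is refused whole. The fingers move at their own pace and stop on an object; the grip force is fixed at half the most. Time passes only in rows, so rows that repeat a pose let the fingers close. It gives the time, the measured TCP pose, the force and the opening at its end, in the units of the state.
- robot.sense(): the state, without advancing time (a new reading comes with each control period).
- robot.snapshot(name): name is "scene" or "top"; returns (picture, depth): 420x560x3 uint8, red, green, blue; 420x560 float32, m along the optical axis (not along the pixel's ray), 0 where there is no reading.
- robot.camera_params(name): a dict with "vfov" (degrees; the focal length in pixels is half the picture's height over the tangent of half this angle, whatever the lens; pixels are square), "cx", "cy" (the principal point, pixels), "R" (3x3) and "t" (3): a world point X has camera coordinates R X + t. Camera axes: x right, y down, z forward; pixel columns grow to the right and rows downward; lengths in m; the calibration is good to about 2 mm. A picture is of the moment at which its call begins. camera_params takes no time and is no camera call.
- robot.finish_job(): hands the job in, once; it reports no verdict.
The state is a dict: "time": time; "q": joint angles; "qd": joint speeds; "effort": joint torques, N m; "tool_pos": TCP position; "orientation": TCP orientation; "force": force on the tool from outside, world axes, zero at the start; "ft_torque": the same for the moment, N m; "grip_width": finger opening in m.
Only numpy, scipy, OpenCV 4.12 (cv2) and the standard library are available. Lean on these libraries where they do the work, as an engineer would, in place of code of your own. Each camera call takes 0.05 s, during which the arm holds its last target.

## Working session

There is one attempt and no reset: what is moved stays moved. The work goes in short steps, Python scripts to look and compute and a shell command to move; the robot and the scene stay as the last step left them, time stands still between calls to the robot, and variables do not carry over. Pictures are saved under pics/ and viewed, and the job is handed in when it is done.

```bash
mkdir -p pics; cat > h.py <<'E'
import numpy as np, cv2
from workcell import robot
def snap(n,f):
    p,d=robot.snapshot(n); cv2.imwrite('pics/'+f+'.png',cv2.cvtColor(p,cv2.COLOR_RGB2BGR)); np.savez('pics/'+f+'.npz',p=p,d=d); return p,d
def world(n,d):
    c=robot.camera_params(n); h,w=d.shape; f=h/2/np.tan(np.radians(c['vfov'])/2)
    v,u=np.mgrid[:h,:w]; X=np.stack([(u-c['cx'])/f*d,(v-c['cy'])/f*d,d],-1)
    R=np.array(c['R']);t=np.array(c['t']); return (X-t)@R
def proj(n,X,h=420):
    c=robot.camera_params(n); f=h/2/np.tan(np.radians(c['vfov'])/2)
    x=np.array(c['R'])@np.array(X)+np.array(c['t']); return x[0]/x[2]*f+c['cx'],x[1]/x[2]*f+c['cy']
E
python3 - <<'E'
from h import *
for n in('scene','top'):
    snap(n,n+'0'); c=robot.camera_params(n); print(n,c)
s=robot.sense();print({k:np.round(v,3).tolist() for k,v in s.items()})
E
```

```text
scene {'vfov': 55.26767133075199, 'cx': 278.7041018628056, 'cy': 210.8370911516245, 'R': array([[-0.25209053,  0.96764638,  0.01052876],
       [ 0.57209774,  0.15780003, -0.8048623 ],
       [-0.78048353, -0.19687469, -0.5933682 ]]), 't': array([ 0.15567905, -0.20991937,  1.550501  ])}
top {'vfov': 47.877370831124644, 'cx': 277.5447284293807, 'cy': 210.52249593357928, 'R': array([[ 0.02316224, -0.99964233, -0.01336886],
       [-0.99771352, -0.02226415, -0.06381255],
       [ 0.06349208,  0.01481634, -0.99787235]]), 't': array([-0.0294609 ,  0.56020413,  1.22175434])}
{'time': 0.1, 'q': [-1.55, 0.159, 1.598, -0.0, 1.386, -0.21], 'qd': [-0.002, -0.002, -0.003, -0.0, -0.001, 0.0], 'effort': [-0.0, -38.65, -32.296, 0.07, 0.034, -0.0], 'tool_pos': [0.132, -0.559, 0.214], 'orientation': [[-0.973, -0.0, 0.229], [-0.229, 0.002, -0.973], [-0.0, -1.0, -0.002]], 'force': [-0.848, -0.118, -0.422], 'ft_torque': [-0.024, -0.017, 0.033], 'grip_width': 0.092}
```

View pics/scene0.png

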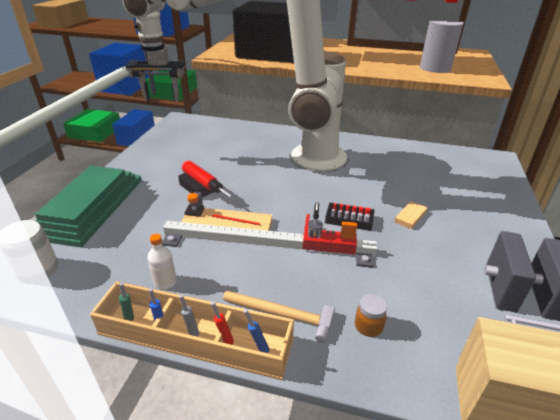

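View pics/top0.png

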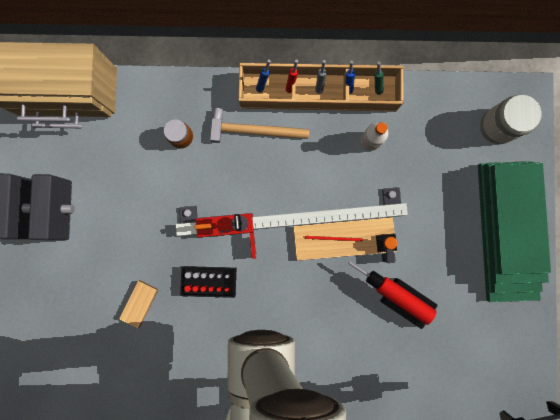

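The scene view shows the fence at (165–375, 225–260), with the red carriage near (330,235). In the top view the carriage is at (195–255, 212–240), the knob at about (238,222), the stop plate at (252,245) and the board at (295–395, 222–260). Next I'll zoom in and measure.

```bash
python3 - <<'E'
from h import *
for n,(a,b,c,d) in {'top':(195,275,165,305),'scene':(185,285,260,400)}.items():
    z=np.load(f'pics/{n}0.npz'); im=cv2.cvtColor(z['p'],cv2.COLOR_RGB2BGR)[a:b,c:d]
    cv2.imwrite(f'pics/{n}0z.png',cv2.resize(im,None,fx=5.6,fy=5.6,interpolation=cv2.INTER_CUBIC))
z=np.load('pics/top0.npz');p=z['p'].astype(int);W=world('top',z['d'])
hsv=cv2.cvtColor(z['p'],cv2.COLOR_RGB2HSV)
ok=z['d']>0
# fence: points with height .022-.04 off board, pale
m=ok&(abs(W[...,2]-.03)<.008)&(hsv[...,1]<70)&(W[...,0]>.3)&(W[...,0]<.75)
sub=np.zeros_like(m);sub[195:240,172:412]=1;m&=sub
P=W[m];print(len(P),np.median(P[:,2]))
v=cv2.fitLine(P[:,:2].astype(np.float32),cv2.DIST_HUBER,0,.01,.01).ravel();print('fence',v)
# board
m=ok&(abs(W[...,2]-.02)<.007);sub[:]=0;sub[215:265,285:400]=1;m&=sub&(hsv[...,1]>60)
Q=W[m];print('board',len(Q),np.median(Q[:,2]),cv2.minAreaRect(Q[:,:2].astype(np.float32)))
for r in range(205,262,4):
    print(r,' '.join('%3d'%(W[r,c,2]*1000) for c in range(190,304,4)))
E
```

```text
2112 0.02993641412954851
fence [ 0.10594423 -0.99437207  0.5354158  -0.02064871]
board 3026 0.019862662180641453 ((0.4906211495399475, -0.19296252727508545), (0.09213537722826004, 0.26093992590904236), 6.523383617401123)
205   5   1  -1  -1   0   0  -2   1  -1   0   0   0   1  -4  -2   3  -2   3   2   2  -3  -1   0  -5   2   3  -2  -1  -1
209   5   7   2   1   0   0   0   1   0   0   1   3  -2   0   2   0   3   2  -2   0   0   0   3   2   0   0  -1   0   4
213  16  10   0   3   0   2   2   0  -5   0   0  -1  -2   2   0  44  -3   4   0   6   0   4   0   2   2   3  33  28  27
217  12   7  -1   0  46  44  46  44  49  44  45 135 141  80  46  46  30  30  31  27  31  29  27  29  32  27  31  31  28
221  11  15  48  49  44  42  47  45  43  46  43  83 140  82  76  44  30  33  30  26  27  27  31  26  29  31  28  33  29
225  29  31  97  95  93  93  45  44  48  45  46  84 140  81  79  46  28  28  32  33  27  25  28  29  35  25  22  -3  18
229  32  27  76  53  44  46  49  44  48  42  49  82 140  81  47  44   5   6   1  -1  -2  -1   2  -1  -4   1  18  19  20
233  31  28  45  45  43  46  45  45  50
[... 220 characters left out ...]
  -1  -1  -1   0   0   1  -1  -1   2  -1   0  46  38  -1  -3  -2  -3  -3   0   0   0  -4  -2  19  19
245   2   4   0   0   0   3  -3   2   0   0   0  -3  -1   4   1   0  46   0   1   3   0   0  -2   2  -2   4  -2  19  21
249   1   0   4   1   4   3  -2   0  -4  -1  -1   0   2   0  -4  -4  45  -3   4  -1  -5   3   5   3  -4  -2  -2  15  19
253   0   0  -1  -1   2   0   1   0  -3   1   1   2   0  -2  -3   0  47  -3  -2   1   2   0  -4  -2   0  -1   2  15  17
257   0  -1   1  -5   2   0  -5   2  -1   2   2  -2   1   3   2   1  44  -1  -2   0   1   0  -1   1   1   0   2  20  17
261   0  -1   2   0  -1  -2   2   0   0  -1  -1   0  -4  -3   1   0  -2  -5   1   2   1  -2   0  -2   0   0   0  -1   0
```

View pics/top0z.png

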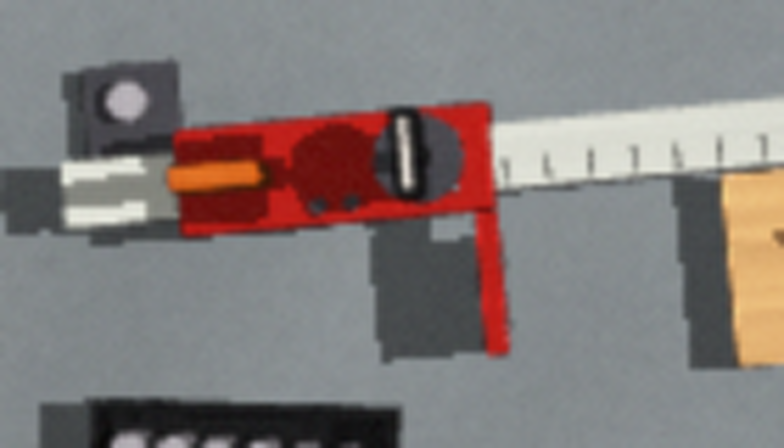

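View pics/scene0z.png

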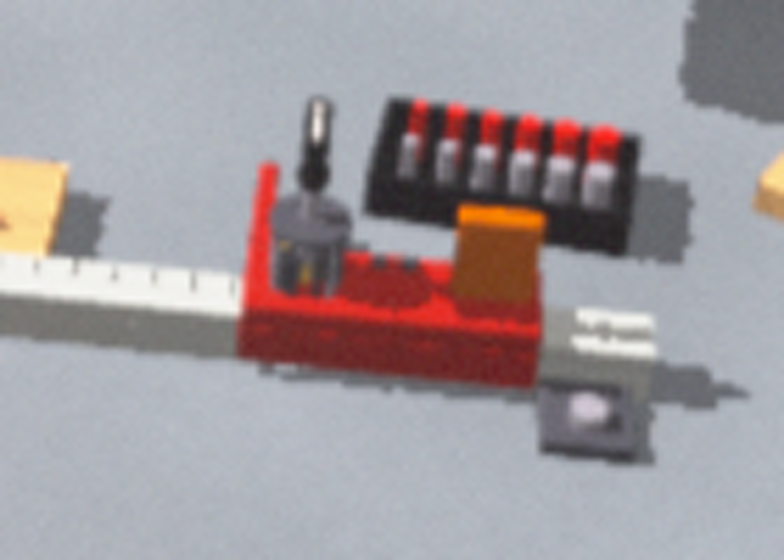

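```bash
cat > meas.py <<'E'
from h import *
import sys
f=sys.argv[1]
z=np.load(f'pics/top{f}.npz');W=world('top',z['d']);hsv=cv2.cvtColor(z['p'],cv2.COLOR_RGB2HSV);H,S,V=[hsv[...,i].astype(int) for i in range(3)]
v,u=np.mgrid[:420,:560]
def ray(u,v,h):
    c=robot.camera_params('top');fl=210/np.tan(np.radians(c['vfov'])/2);R=np.array(c['R']);t=np.array(c['t'])
    o=-R.T@t;d=np.stack([(u-c['cx'])/fl,(v-c['cy'])/fl,np.ones_like(u,float)],-1)@R
    return o+d*((h-o[2])/d[...,2])[...,None]
def rect(m,h,name):
    n,l,st,_=cv2.connectedComponentsWithStats(m.astype(np.uint8));k=1+np.argmax(st[1:,4]);m=l==k
    P=ray(u[m]*1.,v[m]*1.,h);r=cv2.minAreaRect((P[:,:2]*1000).astype(np.float32));print(name,m.sum(),'med z',np.median(W[m][:,2]).round(4),'c',np.round(r[0],1),np.round(r[1],1),round(r[2],2),'mean',np.round(P.mean(0)*1000,1),'box',np.round(cv2.boxPoints(r)).tolist());return m
X,Y,Z=W[...,0],W[...,1],W[...,2]
A=(X>.35)&(X<.65)&(Y<.25)&(Y>-.4)
rect(A&(Z>.125),.14,'knob')
rect(A&(H>8)&(H<20)&(S>180)&(Z>.085)&(Z<.11)&(Y>0),.096,'fin')
disc=rect(A&(Z>.072)&(Z<.092)&(S<90),.081,'disc'); print('disc z',Z[disc].mean(),np.sort(Z[disc])[::12].round(3))
red=A&((H<6)|(H>172))&(S>150)
rect(red&(abs(Z-.046)<.012),.046,'car')
# fence dir
m=A&(abs(Z-.03)<.009)&(S<60);m[:195]=0;m[240:]=0;m[:,:172]=0
m=rect(m,.03,'fence')
b=A&(abs(Z-.02)<.008)&(S>60);b[:215]=0;b[265:]=0;b[:,:285]=0;b[:,400:]=0
b=rect(b,.02,'board')
E
python3 meas.py 0
```

```text
knob 92 med z 0.1392 c [523.7  76.2] [38.5 12.7] 6.43 mean [523.5  76.3 140. ] box [[504.0, 80.0], [505.0, 68.0], [544.0, 72.0], [542.0, 85.0]]
fin 73 med z 0.0956 c [513.6 164.2] [ 9.8 39.4] 1.31 mean [513.7 164.2  96. ] box [[508.0, 184.0], [509.0, 144.0], [519.0, 145.0], [518.0, 184.0]]
disc 138 med z 0.0765 c [ 392.1 -261. ] [32.5 27.4] 59.24 mean [ 393.1 -260.8   81. ] box [[372.0, -268.0], [396.0, -282.0], [412.0, -254.0], [389.0, -240.0]]
disc z 0.07667455605489498 [0.072 0.073 0.074 0.075 0.076 0.076 0.077 0.077 0.078 0.079 0.08  0.081]
car 839 med z 0.0459 c [487.2 114.6] [112.7 144. ] 6.36 mean [511.9 114.1  46. ] box [[423.0, 180.0], [439.0, 37.0], [551.0, 49.0], [535.0, 192.0]]
fence 1846 med z 0.0298 c [ 549.  -151.8] [ 31.7 399.5] 6.49 mean [ 549.4 -151.8   30. ] box [[511.0, 45.0], [556.0, -352.0], [587.0, -348.0], [542.0, 48.0]]
board 3055 med z 0.0199 c [ 490.6 -192.3] [ 91.8 259.8] 6.5 mean [ 492.4 -181.4   20. ] box [[430.0, -68.0], [460.0, -327.0], [551.0, -316.0], [522.0, -58.0]]
```

```bash
python3 - <<'E'
from h import *
for n in ('top','scene'):
    z=np.load(f'pics/{n}0.npz');W=world(n,z['d']);X,Y,Z=[W[...,i] for i in range(3)]
    r=(X>.45)&(X<.6)&(Y>.03)&(Y<.13)
    hsv=cv2.cvtColor(z['p'],cv2.COLOR_RGB2HSV)
    k=r&(Z>.136)&(Z<.16); print(n,'top',k.sum(),W[k].mean(0),Z[k].mean())
    if n=='scene':
        for a in (.09,.1,.11,.12,.13):
            q=r&(Z>a)&(Z<a+.01);print(a,q.sum(),W[q].mean(0),np.ptp(X[q]),np.ptp(Y[q]))
    d=r&(Z>.07)&(Z<.095)&(hsv[...,1]<90); print('disc',d.sum(),np.median(Z[d]),Z[d].mean(),W[d].mean(0), np.histogram(Z[d],bins=np.arange(.07,.096,.002))[0])
    f=r&(abs(Z-.046)<.008)&(hsv[...,1]>150);print('carz',np.median(Z[f]))
    # white line
    w=r&(hsv[...,2]>150)&(hsv[...,1]<60)&(Z>.12); print('line',w.sum(),W[w].mean(0))
    print(proj(n,[.5236,.0762,.140]))
E
```

```text
top top 80 [0.52355464 0.07678654 0.13934242] 0.13934242000850605
disc 100 0.08301913707843891 0.08281228375546654 [0.52420754 0.07325065 0.08281228] [ 0  0  1  3  9 21 32 23  8  3  0  0]
carz 0.04593251188970399
line 12 [0.52486828 0.07720429 0.13937889]
(np.float64(237.13327683362144), np.float64(222.03486510165422))
scene top 48 [0.52674609 0.07481808 0.14052071] 0.14052070611033293
0.09 6 [0.52579575 0.07498108 0.09563879] 0.003320917102934806 0.005862426799346537
0.1 4 [0.52527891 0.07647165 0.10227034] 0.002638373263765703 0.009832171461768166
0.11 12 [0.53431903 0.07746359 0.11579043] 0.02316368570539551 0.013851085240400476
0.12 15 [0.5411366  0.07610224 0.12448638] 0.0054017792391323205 0.010402677219757475
0.13 24 [0.53386421 0.07574294 0.13704976] 0.034470408839937905 0.013699795272934231
disc 128 0.08371718181253901 0.08266446886480217 [0.52749182 0.07588376 0.08266447] [ 7  8  1  1  1  4 51 40 12  2  0  1]
carz 0.04656628898241424
line 15 [0.52024459 0.07448669 0.14167725]
(np.float64(316.70838758241626), np.float64(206.6000878875689))
```

```bash
python3 -m creep '[[[-0.03,0,-0.03,0,-8.5,0,0],[-0.06,0,-0.06,0,-17,0,0],[-0.09,0,-0.09,0,-25,0,0],[-0.12,0,-0.12,0,-33,0,0],[-0.15,0,-0.15,0,-40,0,0]]]'; cat > st.py <<'E'
from h import *
s=robot.sense();O=np.array(s['orientation']);p=np.array(s['tool_pos'])
print('t',round(s['time'],2),'p',p.round(4),'zang',np.degrees(np.arctan2(O[1,2],O[0,2])).round(2),'ydown',O[:,1].round(4),'F',np.round(s['force'],2),'M',np.round(s['ft_torque'],3),'w',round(s['grip_width'],4),'q',np.round(s['q'],2))
import sys
if len(sys.argv)>3:
    t=np.array([float(a) for a in sys.argv[1:4]]);print('tool shift',(O.T@(t-p)).round(4))
E
python3 st.py .5245 .0762 .2
```

```text
time: 0.6
tool_pos: [0.2437, -0.377, 0.2135]
orientation: [[-0.595, -0.0, 0.804], [-0.804, 0.002, -0.595], [-0.002, -1.0, -0.002]]
force: [0.6, -0.5, -0.3]
grip_width: 0.0918
t 0.6 p [ 0.2437 -0.377   0.2135] zang -36.5 ydown [-1.0e-04  2.5e-03 -1.0e+00] F [ 0.61 -0.54 -0.31] M [-0.018 -0.056 -0.027] w 0.0918 q [-1.27 -0.18  1.93  0.    1.39 -0.63]
tool shift [-0.5313  0.0146 -0.0438]
```

```bash
python3 -m creep '[[[-0.05,0,-0.005,0,-8.5,0,0],[-0.10,0,-0.01,0,-17,0,0],[-0.15,0.0,-0.015,0,-25.5,0,0],[-0.20,0.005,-0.02,0,-34,0,0],[-0.25,0.005,-0.022,0,-42,0,0]]]' >/dev/null; python3 st.py .5245 .0762 .2
```

```text
t 1.1 p [ 0.3731 -0.1633  0.2084] zang 5.82 ydown [-5.0e-04  2.8e-03 -1.0e+00] F [ 0.34 -0.09  0.08] M [-0.028 -0.07   0.053] w 0.0921 q [-0.71 -0.3   2.04  0.    1.4  -0.81]
tool shift [-0.2229  0.009   0.1749]
```

```bash
python3 -m creep '[[[-0.035,0,0.03,0,-8.5,0,0],[-0.07,0,0.06,0,-17,0,0],[-0.11,0.005,0.09,0,-25.5,0,0],[-0.15,0.005,0.12,0,-34,0,0],[-0.19,0.009,0.15,0,-42.5,0,0]]]' >/dev/null; python3 st.py .5245 .0762 .2
```

```text
t 1.6 p [0.5037 0.0427 0.2   ] zang 48.69 ydown [ 0.      0.0025 -1.    ] F [ 0.85 -0.38  0.38] M [-0.076 -0.181  0.035] w 0.0922 q [-0.16 -0.01  1.81  0.    1.35 -1.01]
tool shift [-0.0064  0.0001  0.0389]
```

```bash
python3 -m creep '[[[0,0,0,0,-8.5,0,0],[0,0,0,0,-17,0,0],[0,0,0,0,-25.5,0,0],[0,0,0,0,-34,0,0],[0,0,0,0,-42.5,0,0]]]' >/dev/null; python3 st.py .5245 .0762 .18
```

```text
t 2.1 p [0.5033 0.0429 0.1994] zang 91.56 ydown [-0.001   0.0026 -1.    ] F [-0.41 -0.29 -0.15] M [ 0.039 -0.156  0.03 ] w 0.0921 q [-0.16 -0.01  1.81  0.    1.35 -1.75]
tool shift [0.0221 0.0195 0.0327]
```

```bash
python3 -m creep '[[[0.007,0,0.011,0,-2.5,0,0.2],[0.015,0,0.022,0,-4.9,0,0.4],[0.022,0.01,0.033,0,-4.9,0,0.5],[0.022,0.02,0.033,0,-4.9,0,0.5],[0.022,0.02,0.033,0,-4.9,0,0.5]]]' >/dev/null; python3 st.py .5245 .0762 .115; python3 - <<'E'
from h import *
for n in('scene','top'):snap(n,n+'1')
a=cv2.imread('pics/scene1.png')[130:270,240:420];cv2.imwrite('pics/s1z.png',cv2.resize(a,None,fx=4,fy=4,interpolation=2))
E
```

```text
t 2.6 p [0.5229 0.0772 0.1768] zang 96.47 ydown [-0.0059  0.0028 -1.    ] F [ 0.13 -0.44 -0.62] M [ 0.073 -0.113  0.032] w 0.0539 q [-0.08  0.07  1.76  0.    1.31 -1.77]
tool shift [ 0.0019  0.0618 -0.0013]
```

View pics/s1z.png

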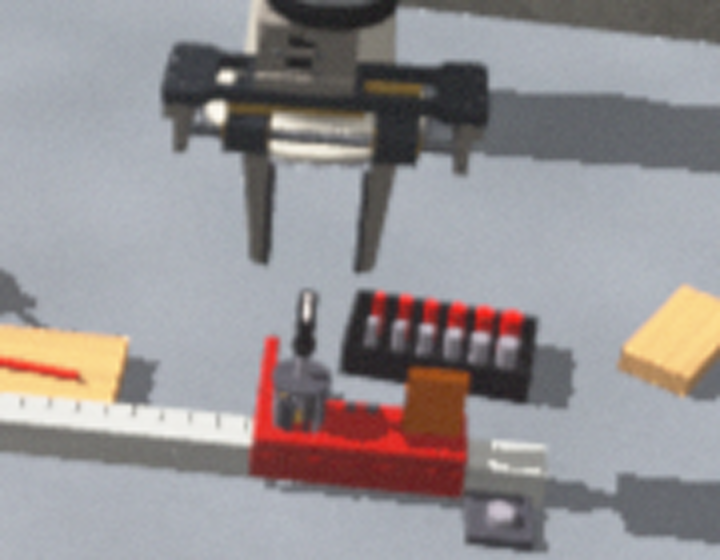

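The open fingers straddle the knob, with their tips at about (262,262) and (360,268) in the zoom and the knob at (306,320) below them. I'll descend.

```bash
python3 -m creep '[[[0.002,0.015,-0.001,0,0,0,0.5],[0.002,0.03,-0.001,0,0,0,0.5],[0.002,0.045,-0.001,0,0,0,0.5],[0.002,0.061,-0.001,0,0,0,0.5],[0.002,0.061,-0.001,0,0,0,0.5]]]' >/dev/null; python3 st.py .5245 .0762 .115;
```

```text
t 3.2 p [0.523  0.0759 0.114 ] zang 96.39 ydown [-0.0094  0.0031 -1.    ] F [-0.38 -0.15 -0.1 ] M [ 0.051 -0.096  0.01 ] w 0.046 q [-0.09  0.15  1.82  0.    1.19 -1.77]
tool shift [ 0.0015 -0.001   0.0002]
```

```bash
python3 -m creep '[[[0.0015,0,0,-0.2,0,-0.6,0.5],[0.0015,0,0,-0.2,0,-0.6,0.5],[0.0015,0,0,-0.2,0,-0.6,0.5]]]' >/dev/null; python3 st.py .5245 .0762 .115;
```

```text
t 3.5 p [0.5249 0.076  0.1146] zang 96.39 ydown [ 2.6e-03  7.0e-04 -1.0e+00] F [-0.06  0.58 -0.16] M [ 0.119 -0.169 -0.046] w 0.0463 q [-0.08  0.14  1.82  0.    1.17 -1.77]
tool shift [-0.0004 -0.0004  0.0003]
```

```bash
python3 -m creep '[[[0,0,0,0,0,0,0.7],[0,0,0,0,0,0,0.85],[0,0,0,0,0,0,1],[0,0,0,0,0,0,1],[0,0,0,0,0,0,1]]]' >/dev/null; python3 st.py .5245 .0762 .115;
```

```text
t 4.0 p [0.525  0.076  0.1147] zang 96.39 ydown [ 2.8e-03  8.0e-04 -1.0e+00] F [ 0.22 -0.15  0.99] M [ 0.175 -0.176 -0.021] w 0.0118 q [-0.08  0.14  1.82  0.    1.17 -1.77]
tool shift [-0.0004 -0.0003  0.0002]
```

```bash
python3 -m creep '[[[0,0,0,0,0,0,1],[0,0,0,0,0,0,1]]]' >/dev/null; python3 st.py .5245 .0762 .115;
```

```text
t 4.2 p [0.525  0.076  0.1147] zang 96.39 ydown [ 2.9e-03  8.0e-04 -1.0e+00] F [ 0.27 -0.34  0.68] M [ 0.114 -0.091  0.038] w 0.0117 q [-0.08  0.14  1.82  0.    1.17 -1.77]
tool shift [-0.0005 -0.0003  0.0002]
```

The grip is good: the opening reads 11.7 mm on the 12 mm bar and there is almost no side load. Now I'll lift.

```bash
python3 -m creep '[[[0,-0.003,0,0,0,0,1],[0,-0.006,0,0,0,0,1],[0,-0.01,0,0,0,0,1],[0,-0.01,0,0,0,0,1]]]' >/dev/null; python3 st.py .5249 .076 .1347;python3 -m creep '[[[0,-0.003,0,0,0,0,1],[0,-0.006,0,0,0,0,1],[0,-0.006,0,0,0,0,1]]]' >/dev/null; python3 st.py .5249 .076 .1347
```

```text
t 4.6 p [0.5248 0.076  0.1248] zang 96.39 ydown [ 2.5e-03  8.0e-04 -1.0e+00] F [ 2.82  0.95 -8.63] M [ 0.075 -0.709 -0.025] w 0.0118 q [-0.08  0.13  1.81  0.    1.2  -1.77]
tool shift [ 0.0001 -0.0099 -0.0001]
t 4.9 p [0.5248 0.0761 0.131 ] zang 96.39 ydown [ 2.5e-03  8.0e-04 -1.0e+00] F [ 3.55 -0.16 -9.51] M [ 0.085 -0.898 -0.071] w 0.0119 q [-0.08  0.12  1.81  0.    1.21 -1.77]
tool shift [ 0.0001 -0.0037 -0.0001]
```

```bash
python3 -m creep '[[[0.0007,-0.0015,0,0,0,0,1],[0.0007,-0.003,0,0,0,0,1],[0.0007,-0.003,0,0,0,0,1]]]' >/dev/null; python3 st.py .5249 .076 .1347;python3 -m creep '[[[0,-0.001,0,0,0,0,1],[0,-0.001,0,0,0,0,1]]]' >/dev/null; python3 st.py .5249 .076 .1347
```

```text
t 5.2 p [0.5249 0.0761 0.1338] zang 96.4 ydown [ 1.1e-03  7.0e-04 -1.0e+00] F [ 2.03 -1.49 -9.  ] M [-0.047 -0.558  0.003] w 0.0114 q [-0.08  0.12  1.81  0.    1.21 -1.77]
tool shift [-0.     -0.0009 -0.0001]
t 5.4 p [0.5249 0.0761 0.1348] zang 96.4 ydown [ 9.e-04  7.e-04 -1.e+00] F [ 3.02 -0.18 -9.37] M [-0.012 -0.752  0.026] w 0.0119 q [-0.08  0.12  1.8   0.    1.22 -1.77]
tool shift [ 0.      0.0001 -0.0001]
```

```bash
for i in 1; do python3 -m creep '[[[0,-0.0006,0,0,0,0,1],[0,-0.0006,0,0,0,0,1]]]' >/dev/null; python3 st.py ; done; python3 - <<'E'
from h import *
snap('scene','scene2');a=cv2.imread('pics/scene2.png')[170:270,250:390];cv2.imwrite('pics/s2z.png',cv2.resize(a,None,fx=5.6,fy=5.6,interpolation=2))
E
```

```text
t 5.6 p [0.5249 0.0761 0.1354] zang 96.4 ydown [ 9.e-04  7.e-04 -1.e+00] F [ 2.59 -0.33 -9.44] M [-0.041 -0.773 -0.019] w 0.012 q [-0.08  0.12  1.8   0.    1.22 -1.77]
```

View pics/s2z.png

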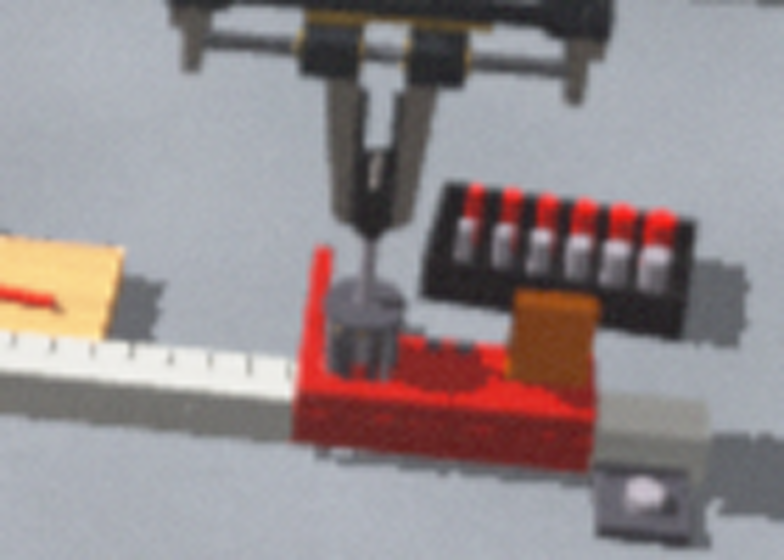

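The knob is held in the fingers and raised, with the rod showing above the collar at (368,265). I'll creep up until I feel the top stop.

```bash
python3 -m creep '[[[0,-0.0006,0,0,0,0,1],[0,-0.0006,0,0,0,0,1]]]' >/dev/null; python3 st.py; python3 -m creep '[[[0,-0.0006,0,0,0,0,1],[0,-0.0006,0,0,0,0,1]]]' >/dev/null; python3 st.py
```

```text
t 5.85 p [0.5249 0.0761 0.1361] zang 96.4 ydown [ 1.e-03  7.e-04 -1.e+00] F [  2.52   0.48 -10.19] M [-0.06  -0.77  -0.001] w 0.0119 q [-0.08  0.12  1.8   0.    1.22 -1.77]
t 6.05 p [0.5249 0.0761 0.1367] zang 96.4 ydown [ 9.e-04  7.e-04 -1.e+00] F [ 2.3  -0.41 -9.26] M [ 0.007 -0.739 -0.002] w 0.0119 q [-0.08  0.12  1.8   0.    1.22 -1.77]
```

```bash
python3 -m creep '[[[0,0,0,0,3,0,1],[0,0,0,0,6,0,1],[0,0,0,0,6,0,1]]]' >/dev/null; python3 st.py; python3 -m creep '[[[0,0,0,0,2,0,1],[0,0,0,0,2,0,1]]]' >/dev/null; python3 st.py
```

```text
t 6.35 p [0.5249 0.0759 0.1367] zang 90.39 ydown [ 9.e-04  3.e-04 -1.e+00] F [ 2.34 -0.91 -9.16] M [-0.207 -0.731  0.   ] w 0.0116 q [-0.08  0.12  1.8   0.    1.22 -1.66]
t 6.55 p [0.5249 0.0758 0.1367] zang 88.45 ydown [ 1.e-03  1.e-04 -1.e+00] F [ 2.07 -1.28 -9.37] M [-0.153 -0.808 -0.017] w 0.0117 q [-0.08  0.12  1.8   0.    1.22 -1.63]
```

```bash
python3 -m creep '[[[0,0,0,0,2,0,1],[0,0,0,0,2,0,1]]]' >/dev/null; python3 st.py
```

```text
t 6.75 p [0.5249 0.0757 0.1367] zang 86.51 ydown [ 9.e-04 -0.e+00 -1.e+00] F [ 1.83 -1.13 -8.85] M [-0.172 -0.763 -0.025] w 0.0118 q [-0.08  0.12  1.8   0.    1.22 -1.59]
```

No resisting moment, so the pin has cleared the crown. I'll go on turning to about 1.2 rad (zang ≈ 27.7°).

```bash
python3 -m creep '[[[0,0,0.0003,0,5,0,1],[0,0,0.0003,0,10,0,1],[0,0,0.0003,0,15,0,1],[0,0,0.0003,0,20,0,1],[0,0,0.0003,0,20,0,1]]]' >/dev/null; python3 st.py .5249 .0761 .1367
```

```text
t 7.25 p [0.5246 0.0758 0.1366] zang 66.59 ydown [ 3.e-04 -5.e-04 -1.e+00] F [ 2.01 -2.19 -9.46] M [-0.34  -0.585  0.007] w 0.0118 q [-0.08  0.12  1.8  -0.    1.22 -1.25]
tool shift [ 0.0001 -0.0001  0.0004]
```

```bash
python3 -m creep '[[[0,0,0.0,0,5,0,1],[0,0,0,0,10,0,1],[0,0,0,0,15,0,1],[0,0,0,0,20,0,1],[0,0,0,0,20,0,1]]]' >/dev/null; python3 st.py .5249 .0761 .1367
```

```text
t 7.75 p [0.5242 0.0756 0.1363] zang 46.75 ydown [-9.e-04 -9.e-04 -1.e+00] F [ 0.96 -2.08 -9.59] M [-0.467 -0.466 -0.016] w 0.0118 q [-0.08  0.12  1.8  -0.    1.22 -0.9 ]
tool shift [ 0.0002 -0.0004  0.0009]
```

```bash
python3 -m creep '[[[0,-0.0003,0.0003,0,5,0,1],[0,-0.0003,0.0005,0,10,0,1],[0,-0.0003,0.0005,0,15,0,1],[0,-0.0003,0.0005,0,19.2,0,1],[0,-0.0003,0.0005,0,19.2,0,1]]]' >/dev/null; python3 st.py .5249 .0761 .1367
```

```text
t 8.25 p [0.5236 0.0759 0.1361] zang 27.76 ydown [-0.0032 -0.0012 -1.    ] F [-1.68 -1.71 -9.08] M [-0.569 -0.051 -0.008] w 0.0116 q [-0.08  0.12  1.8  -0.    1.22 -0.57]
tool shift [ 0.0004 -0.0006  0.0012]
```

```bash
python3 -m creep '[[[0,0.001,0.0003,0,0,0,1],[0,0.002,0.0006,0,0,0,1],[0,0.003,0.0006,0,0,0,1],[0,0.003,0.0006,0,0,0,1]]]' >/dev/null; python3 st.py .5249 .0761 .1367; python3 -m creep '[[[0,0.0008,0,0,0,0,1],[0,0.0015,0,0,0,0,1],[0,0.0015,0,0,0,0,1]]]' >/dev/null; python3 st.py
```

```text
t 8.65 p [0.5236 0.0761 0.1327] zang 27.81 ydown [-0.0045 -0.0013 -1.    ] F [-3.37 -2.2  -9.13] M [-0.54  -0.011  0.08 ] w 0.012 q [-0.08  0.12  1.8  -0.    1.22 -0.57]
tool shift [ 0.0006 -0.004   0.0011]
t 8.95 p [0.5236 0.0761 0.1312] zang 27.83 ydown [-0.0046 -0.0013 -1.    ] F [-1.05 -1.84 -9.01] M [-0.509 -0.084  0.012] w 0.0118 q [-0.08  0.12  1.81 -0.    1.22 -0.57]
```

```bash
python3 -m creep '[[[0,0.001,0,0,0,0,1],[0,0.001,0,0,0,0,1]]]' >/dev/null; python3 st.py ; python3 -m creep '[[[0,0.0007,0,0,0,0,1],[0,0.0007,0,0,0,0,1]]]' >/dev/null; python3 st.py
```

```text
t 9.15 p [0.5236 0.0761 0.1301] zang 27.83 ydown [-0.0045 -0.0012 -1.    ] F [-1.95 -1.58 -8.69] M [-0.498 -0.128  0.049] w 0.0119 q [-0.08  0.13  1.81 -0.    1.21 -0.57]
t 9.35 p [0.5237 0.0761 0.1297] zang 27.83 ydown [-0.0045 -0.0013 -1.    ] F [-2.3  -2.04 -7.8 ] M [-0.518  0.058  0.02 ] w 0.0118 q [-0.08  0.13  1.81 -0.    1.21 -0.57]
```

```bash
python3 -m creep '[[[0,0.0007,0,0,0,0,1],[0,0.0007,0,0,0,0,1]]]' >/dev/null; python3 st.py
```

```text
t 9.55 p [0.5237 0.0761 0.1295] zang 27.83 ydown [-0.0044 -0.0013 -1.    ] F [-4.35 -2.97 -3.4 ] M [-0.489  0.457 -0.052] w 0.0121 q [-0.08  0.13  1.81 -0.    1.21 -0.57]
```

Load is leaving at a lift of about 14.8 mm, which matches the predicted notch floor.

```bash
python3 -m creep '[[[0,0.0005,0,0,0,0,1],[0,0.0005,0,0,0,0,1]]]' >/dev/null; python3 st.py
```

```text
t 9.75 p [0.5238 0.0761 0.1295] zang 27.83 ydown [-0.0043 -0.0014 -1.    ] F [-4.68 -2.61 -2.66] M [-0.577  0.48   0.051] w 0.0117 q [-0.08  0.13  1.81 -0.    1.21 -0.57]
```

```bash
python3 -m creep '[[[0,0.0009,0,0,0,0,1],[0,0.0009,0,0,0,0,1]]]' >/dev/null; python3 st.py
```

```text
t 9.95 p [0.5238 0.0761 0.1294] zang 27.84 ydown [-0.0044 -0.0015 -1.    ] F [-5.82 -1.25 -0.97] M [-0.499  0.694  0.015] w 0.0119 q [-0.08  0.13  1.81 -0.    1.21 -0.57]
```

```bash
python3 -m creep '[[[-0.0002,0.0008,-0.0005,0,0,0,1],[-0.0002,0.0008,-0.0005,0,0,0,1]]]' >/dev/null; python3 st.py;  python3 -m creep '[[[0,0.0003,0,0,0,0,0.8],[0,0.0003,0,0,0,0,0.65],[0,0,0,0,0,0,0.65]]]' >/dev/null; python3 st.py;python3 - <<'E'
from h import *
snap('scene','scene3');a=cv2.imread('pics/scene3.png')[170:270,250:390];cv2.imwrite('pics/s3z.png',cv2.resize(a,None,fx=5.6,fy=5.6,interpolation=2))
E
```

```text
t 10.15 p [0.5237 0.0761 0.1295] zang 27.85 ydown [-0.0032 -0.0015 -1.    ] F [-4.16 -2.36 -0.49] M [-0.404  0.474  0.037] w 0.0115 q [-0.08  0.13  1.81 -0.    1.21 -0.57]
t 10.45 p [0.5249 0.0763 0.1303] zang 27.84 ydown [-4.0e-04 -1.1e-03 -1.0e+00] F [ 0.1  -0.11  0.56] M [ 0.039 -0.113  0.034] w 0.0314 q [-0.08  0.13  1.81 -0.    1.21 -0.57]
```

View pics/s3z.png

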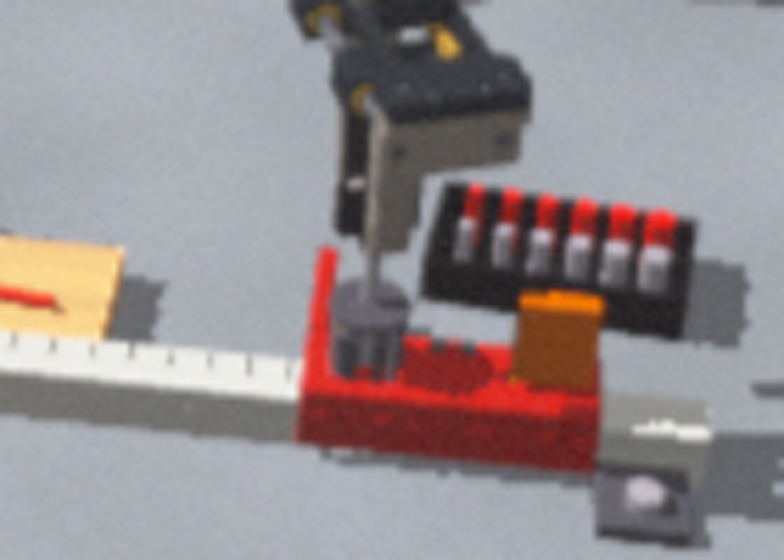

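The fingers are open, and the rod still stands above the collar at (372,270). I'll lift straight off and check.

```bash
python3 -m creep '[[[0,-0.015,0,0,0,0,0.65],[0,-0.03,0,0,0,0,0.6],[0,-0.05,0,0,0,0,0.6],[0,-0.07,0,0,0,0,0.6],[0,-0.07,0,0,0,0,0.6]]]' >/dev/null; python3 st.py .5135 .1656 .18;python3 - <<'E'
from h import *
snap('scene','scene4');a=cv2.imread('pics/scene4.png')[170:270,250:390];cv2.imwrite('pics/s4z.png',cv2.resize(a,None,fx=5.6,fy=5.6,interpolation=2))
E
```

```text
t 11.0 p [0.5273 0.0763 0.2046] zang 27.85 ydown [ 0.007  -0.0017 -1.    ] F [ 0.61 -0.35 -0.15] M [-0.005 -0.142 -0.006] w 0.0371 q [-0.08  0.05  1.73 -0.    1.35 -0.57]
tool shift [-0.0856  0.0244  0.0294]
```

View pics/s4z.png

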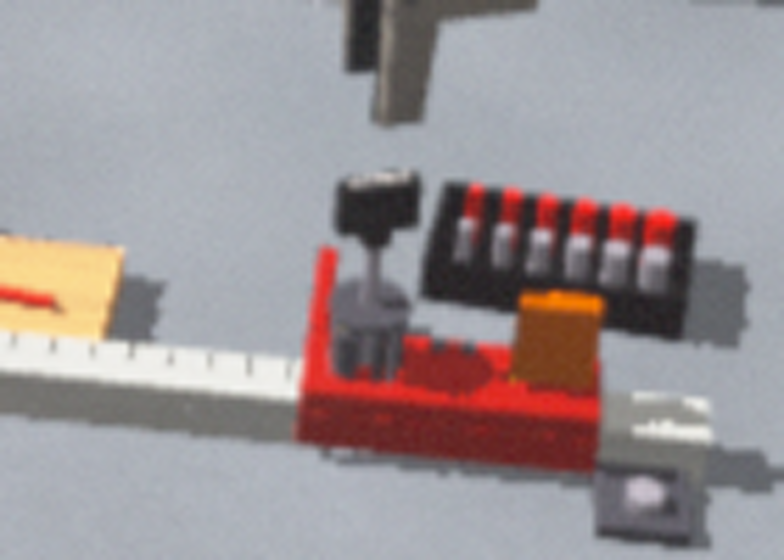

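The knob stands raised and turned at (378,205), with its bar now nearly along the fence, so it's held by the notch. I'll re-measure the fin, since the freed carriage may have shifted.

```bash
python3 - <<'E'
from h import *
for n in ('scene0','scene4'):
    z=np.load(f'pics/{n}.npz');W=world('scene',z['d']);hsv=cv2.cvtColor(z['p'],cv2.COLOR_RGB2HSV)
    X,Y,Z=[W[...,i] for i in range(3)]
    m=(hsv[...,0]>8)&(hsv[...,0]<22)&(hsv[...,1]>150)&(abs(X-.51)<.05)&(abs(Y-.165)<.06)&(Z>.05)
    print(n,m.sum(),W[m].mean(0),Y[m].min(),Y[m].max(),np.argwhere(m).mean(0))
    k=(abs(X-.525)<.04)&(abs(Y-.076)<.04)&(Z>.10)&(Z<.18)
    P=W[k&(Z>Z[k].max()-.012)];print('knob top',np.percentile(Z[k],95),P.mean(0), cv2.fitLine(P[:,:2].astype(np.float32),2,0,.01,.01).ravel())
E
```

```text
scene0 223 [0.51723971 0.16470634 0.07778143] 0.14547066154520275 0.18345818830213123 [229.34529148 348.3632287 ]
knob top 0.14268177256433073 [0.52738553 0.07517086 0.14010451] [0.9892613  0.14615755 0.52738553 0.07517086]
scene4 229 [0.51756318 0.16615475 0.07985975] 0.10600642495294033 0.18558796745469913 [228.79475983 348.96069869]
knob top 0.15655722430593244 [0.52623106 0.07687988 0.15288865] [ 0.46141875 -0.8871825   0.52623105  0.07687988]
```

```bash
python3 -m creep '[[[-0.03,0,0.01,0,5,0,0.6],[-0.06,0,0.02,0,10,0,0.6],[-0.085,0,0.03,0,16,0,0.6],[-0.085,0,0.03,0,21.4,0,0.6],[-0.085,0,0.03,0,21.4,-0.4,0.6]]]' >/dev/null; python3 st.py .5147 .166 .061
```

```text
t 11.55 p [0.5123 0.1659 0.2012] zang 6.5 ydown [ 0.0043 -0.0086 -1.    ] F [-0.52 -0.24  0.36] M [-0.083 -0.085  0.011] w 0.037 q [ 0.09  0.07  1.72 -0.01  1.35 -0.02]
tool shift [-0.0011  0.1402  0.0019]
```

```bash
python3 -m creep '[[[0,0.03,0.001,-0.2,0,0.5,0.6],[-0.001,0.06,0.002,-0.2,0,0.5,0.6],[-0.001,0.085,0.002,-0.2,0,0.5,0.6],[-0.001,0.10,0.002,-0.2,0,0.5,0.6],[-0.001,0.10,0.002,-0.2,0,0.5,0.6]]]' >/dev/null; python3 st.py .5147 .166 .061
```

```text
t 12.05 p [0.5126 0.1657 0.0986] zang 6.53 ydown [-0.0055 -0.001  -1.    ] F [-0.35  0.24  0.84] M [-0.059 -0.083 -0.015] w 0.0367 q [ 0.09  0.19  1.8  -0.    1.15 -0.03]
tool shift [-0.0001  0.0376  0.0023]
```

```bash
python3 -m creep '[[[0,0.012,0.002,0.3,0,0,0.6],[0,0.025,0.003,0.3,0,0,0.6],[0,0.036,0.003,0.3,0,0,0.6],[0,0.036,0.003,0.3,0,0,0.6]]]' >/dev/null; python3 st.py .5147 .166 .061; python3 - <<'E'
from h import *
snap('scene','scene5');a=cv2.imread('pics/scene5.png')[140:270,250:420];cv2.imwrite('pics/s5z.png',cv2.resize(a,None,fx=4.5,fy=4.5,interpolation=2))
E
```

```text
t 12.45 p [0.5141 0.1659 0.0607] zang 6.54 ydown [-3.6e-03 -7.0e-04 -1.0e+00] F [0.04 0.62 0.26] M [-0.074 -0.012 -0.008] w 0.0367 q [ 0.09  0.25  1.82 -0.    1.08 -0.03]
tool shift [-0.0001 -0.0003  0.0007]
```

View pics/s5z.png

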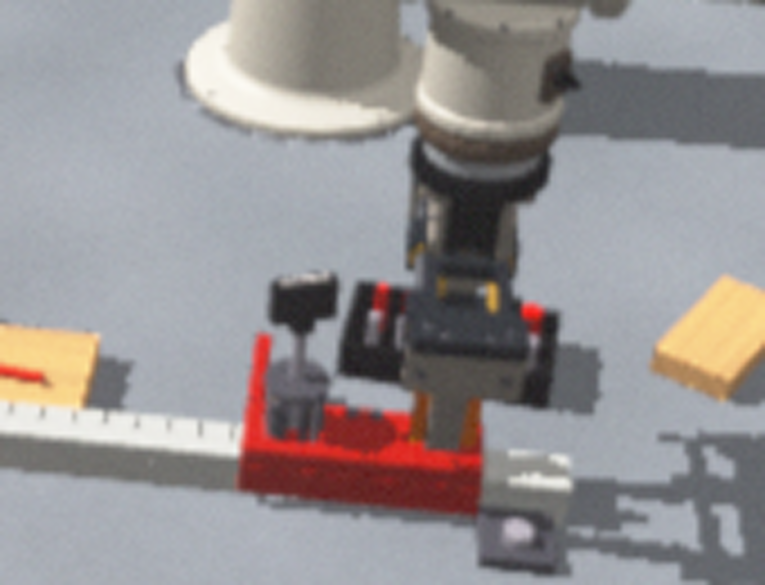

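The far finger is centred on the fin, around (450,420), and clear of the knob at (303,300). I'll close.

```bash
python3 -m creep '[[[0,0,0.0005,0,0,0,0.8],[0,0,0.0005,0,0,0,1],[0,0,0.0005,0,0,0,1],[0,0,0.0005,0,0,0,1],[0,0,0.0005,0,0,0,1]]]' >/dev/null; python3 st.py; python3 -m creep '[[[0.005,0,0,0,0,0,1],[0.01,0,0,0,0,0,1],[0.015,0,0,0,0,0,1],[0.015,0,0,0,0,0,1]]]' >/dev/null; python3 st.py
```

```text
t 13.0 p [0.5124 0.1658 0.062 ] zang 6.57 ydown [-0.0089 -0.0017 -1.    ] F [-12.83  -2.34  10.45] M [-0.404  1.574 -0.069] w 0.0114 q [ 0.09  0.25  1.82 -0.    1.09 -0.03]
t 13.4 p [0.5141 0.1499 0.062 ] zang 6.54 ydown [-0.0093 -0.0026 -1.    ] F [-3.03 -1.51  1.12] M [-0.151 -0.081 -0.015] w 0.0116 q [ 0.06  0.24  1.83 -0.    1.08 -0.05]
```

```bash
python3 -m creep '[[[0.007,0,0,0,0,0,1],[0.014,0,0,0,0,0,1],[0.021,0,0,0,0,0,1],[0.028,0,0,0,0,0,1],[0.035,0,0,0,0,0,1]]]' >/dev/null; python3 st.py; python3 -m creep '[[[0.006,0,0,0,0,0,1],[0.012,0,0,0,0,0,1],[0.018,0,0,0,0,0,1],[0.024,0,0,0,0,0,1],[0.028,0,0,0,0,0,1]]]' >/dev/null; python3 st.py
python3 - <<'E'
from h import *
snap('scene','scene6');snap('top','top6')
a=cv2.imread('pics/scene6.png')[170:270,220:360];cv2.imwrite('pics/s6z.png',cv2.resize(a,None,fx=5.6,fy=5.6,interpolation=2))
a=cv2.imread('pics/top6.png')[190:270,210:322];cv2.imwrite('pics/t6z.png',cv2.resize(a,None,fx=6,fy=6,interpolation=2))
E
```

```text
t 13.9 p [0.5181 0.1145 0.0621] zang 6.53 ydown [-0.0095 -0.0025 -1.    ] F [-3.64  2.41  0.26] M [ 0.45  -0.171 -0.002] w 0.0117 q [-0.01  0.23  1.84 -0.    1.08 -0.12]
t 14.4 p [0.5213 0.0861 0.0621] zang 6.52 ydown [-0.0096 -0.0026 -1.    ] F [-2.93  2.16  0.32] M [ 0.451 -0.193  0.025] w 0.0123 q [-0.06  0.22  1.85 -0.    1.08 -0.18]
```

View pics/s6z.png

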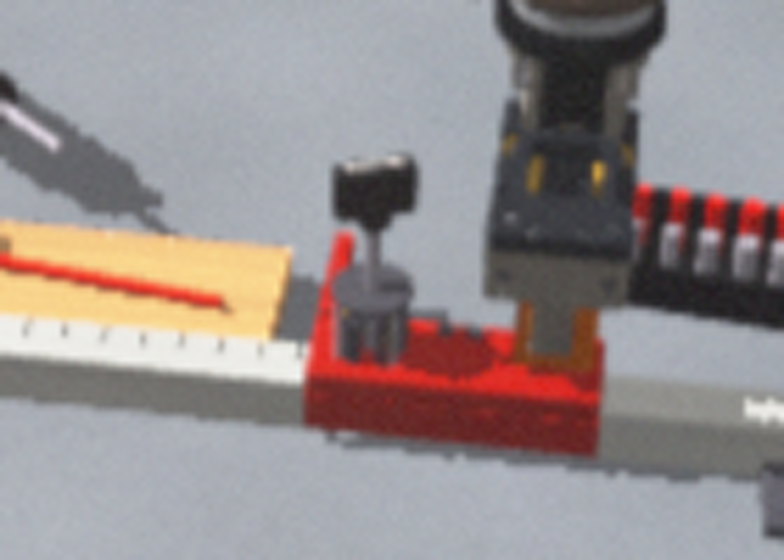

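View pics/t6z.png

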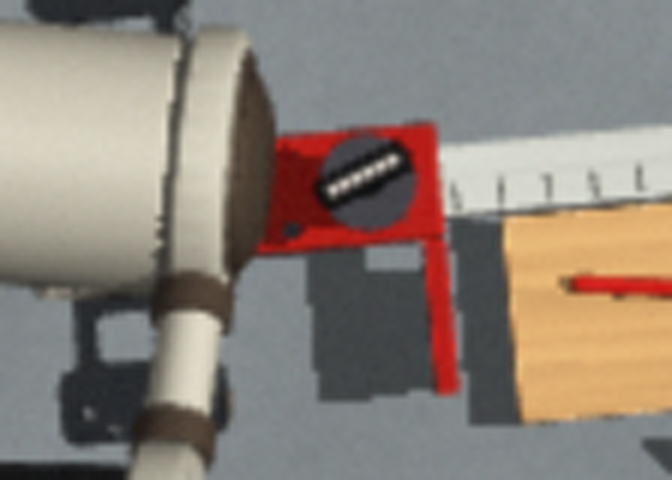

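The carriage follows and the knob stays up. In the top view the plate is at (445,315) and the board end at (515,320), so a gap remains. I'll measure it.

```bash
cat > gap.py <<'E'
import sys
from h import *
f=sys.argv[1]
z=np.load(f'pics/{f}.npz');W=world('top',z['d']);hsv=cv2.cvtColor(z['p'],cv2.COLOR_RGB2HSV).astype(int)
c=robot.camera_params('top');fl=210/np.tan(np.radians(c['vfov'])/2);R=np.array(c['R']);t=np.array(c['t']);o=-R.T@t
def ray(u,v,h):
    d=np.array([(u-c['cx'])/fl,(v-c['cy'])/fl,1])@R; return o+d*(h-o[2])/d[2]
ey=np.array([-np.sin(np.radians(6.45)),np.cos(np.radians(6.45)),0])
ys=[];bs=[]
for r in range(236,256):
    row=hsv[r,210:400];red=((row[:,0]<6)|(row[:,0]>172))&(row[:,1]>150)
    red&=np.arange(210,400)<310
    z_=W[r,210:400,2]
    i=np.where(red&(abs(z_-.046)<.02))[0]
    wood=np.where((row[:,0]>8)&(row[:,0]<25)&(row[:,1]>60)&(row[:,2]>120)&(abs(z_-.02)<.012))[0]
    if len(i) and len(wood):
        ys.append(ray(210+i.max()+.5,r,.046)@ey);bs.append(ray(210+wood.min()-.5,r,.02)@ey)
ys,bs=np.array(ys),np.array(bs);print(len(ys),'face',np.median(ys),'board',np.median(bs),'gap',np.median(ys)-np.median(bs),(ys-bs).round(4))
E
python3 gap.py top0; python3 gap.py top6
```

```text
20 face -0.013089025035307136 board -0.11659025081867365 gap 0.10350122578336651 [-0.0375 -0.0375 -0.0324  0.1048  0.1048  0.1047  0.1022  0.1022  0.1021
  0.1021  0.1021  0.1047  0.1046  0.1046  0.1046  0.1046  0.1046  0.1046
  0.102   0.102 ]
20 face -0.09087534150860738 board -0.11659025081867365 gap 0.025714909310066272 [-0.0349 -0.0375 -0.0324  0.026   0.026   0.026   0.026   0.0259  0.0259
  0.0234  0.0234  0.026   0.026   0.0259  0.0259  0.0259  0.0259  0.0259
  0.0259  0.0284]
```

```bash
python3 -m creep '[[[0.004,0,0,0,0,0,1],[0.008,0,0,0,0,0,1],[0.012,0,0,0,0,0,1],[0.015,0,0,0,0,0,1],[0.018,0,0,0,0,0,1]]]' >/dev/null; python3 st.py; python3 -m creep '[[[0.001,0,0,0,0,0,1],[0.002,0,0,0,0,0,1],[0.003,0,0,0,0,0,1]]]' >/dev/null; python3 st.py
```

```text
t 15.0 p [0.5234 0.0675 0.0621] zang 6.51 ydown [-0.0096 -0.0037 -0.9999] F [-2.6   2.66 -0.56] M [ 0.474 -0.254 -0.031] w 0.0118 q [-0.1   0.22  1.85 -0.01  1.08 -0.21]
t 15.3 p [0.5237 0.0645 0.0621] zang 6.51 ydown [-0.0096 -0.0037 -0.9999] F [-2.93  1.16 -0.62] M [ 0.509 -0.229  0.025] w 0.0118 q [-0.1   0.22  1.85 -0.01  1.08 -0.21]
```

```bash
python3 -m creep '[[[0.0004,0,0,0,0,0,1],[0.0008,0,0,0,0,0,1],[0.0008,0,0,0,0,0,1]]]' >/dev/null; python3 st.py; python3 -m creep '[[[0.0004,0,0,0,0,0,1],[0.0008,0,0,0,0,0,1],[0.0008,0,0,0,0,0,1]]]' >/dev/null; python3 st.py
```

```text
t 15.6 p [0.5238 0.0637 0.0621] zang 6.52 ydown [-0.0096 -0.0038 -0.9999] F [-2.21  1.47 -0.6 ] M [ 0.448 -0.203 -0.028] w 0.0119 q [-0.11  0.22  1.85 -0.01  1.08 -0.22]
t 15.9 p [0.5239 0.0628 0.062 ] zang 6.52 ydown [-0.0096 -0.0039 -0.9999] F [-2.38  0.42 -0.71] M [ 0.351 -0.172  0.022] w 0.0122 q [-0.11  0.22  1.85 -0.01  1.08 -0.22]
```

```bash
python3 -m creep '[[[0.0004,0,0,0,0,0,1],[0.0008,0,0,0,0,0,1],[0.0008,0,0,0,0,0,1]]]' >/dev/null; python3 st.py
```

```text
t 16.2 p [0.524  0.062  0.0621] zang 6.52 ydown [-0.0096 -0.0039 -0.9999] F [-1.5   2.4   0.69] M [ 0.408 -0.149  0.023] w 0.0121 q [-0.11  0.22  1.85 -0.01  1.08 -0.22]
```

```bash
python3 -m creep '[[[0.0004,0,0,0,0,0,1],[0.0007,0,0,0,0,0,1],[0.0007,0,0,0,0,0,1]]]' >/dev/null; python3 st.py; python3 - <<'E'
from h import *
snap('top','top7')
E
python3 gap.py top7
```

```text
t 16.5 p [0.5241 0.0612 0.0621] zang 6.51 ydown [-0.0096 -0.004  -0.9999] F [-2.75  1.23 -0.36] M [ 0.399 -0.212 -0.026] w 0.0119 q [-0.11  0.22  1.85 -0.01  1.08 -0.22]
19 face -0.11588094220123056 board -0.11672176492017346 gap 0.0008408227189428963 [-0.0375 -0.0375 -0.0324  0.0006  0.0006  0.0006  0.0006  0.0006  0.0006
  0.0006  0.0031  0.0031  0.0031  0.0006  0.0006  0.0006  0.0006  0.0006
  0.0006]
```

Gap is about 1 mm by camera. I'll continue in small steps until contact shows in the force.

```bash
python3 -m creep '[[[0.0003,0,0,0,0,0,1],[0.0006,0,0,0,0,0,1]]]' >/dev/null; python3 st.py; python3 -m creep '[[[0.0003,0,0,0,0,0,1],[0.0006,0,0,0,0,0,1]]]' >/dev/null; python3 st.py
```

```text
t 16.75 p [0.5241 0.0606 0.0621] zang 6.52 ydown [-0.0097 -0.004  -0.9999] F [-2.52  0.63  0.5 ] M [ 0.492 -0.192  0.018] w 0.0117 q [-0.11  0.22  1.85 -0.01  1.08 -0.22]
t 16.95 p [0.5242 0.0605 0.0621] zang 6.51 ydown [-0.0097 -0.0028 -0.9999] F [-1.94  5.61  0.79] M [ 1.101 -0.174 -0.006] w 0.0118 q [-0.11  0.22  1.85 -0.    1.08 -0.22]
```

Contact: motion stopped at y = 0.0605 and the force rose to 5.6 N. I'll hold, which eases the press, and then open the fingers.

```bash
python3 -m creep '[[[0,0,0,0,0,0,1],[0,0,0,0,0,0,1]]]' >/dev/null; python3 st.py; python3 -m creep '[[[0,0,0,0,0,0,0.85],[0,0,0,0,0,0,0.7],[0,0,0,0,0,0,0.6],[0,0,0,0,0,0,0.6]]]' >/dev/null; python3 st.py
```

```text
t 17.15 p [0.5242 0.0606 0.0621] zang 6.51 ydown [-0.0097 -0.0028 -0.9999] F [-3.07  2.66 -1.2 ] M [ 0.641 -0.299 -0.027] w 0.012 q [-0.11  0.22  1.85 -0.    1.08 -0.22]
t 17.55 p [0.5244 0.0603 0.0622] zang 6.51 ydown [-0.0091 -0.0033 -1.    ] F [-0.24 -0.36  1.02] M [-0.037 -0.159 -0.011] w 0.0354 q [-0.11  0.22  1.85 -0.    1.08 -0.22]
```

```bash
python3 -m creep '[[[0,-0.02,0.001,0,0,0,0.6],[0,-0.04,0.001,0,0,0,0.6],[0,-0.07,0.001,0,0,0,0.6],[0,-0.11,0.001,0,0,0,0.6],[0,-0.15,0,0,0,0,0.6]]]' >/dev/null; python3 -m creep '[[[-0.04,0,0,0,0,0,0.6],[-0.08,0,0,0,0,0,0.6],[-0.12,0,0,0,0,0,0.6],[-0.16,0,0,0,0,0,0.6],[-0.16,0,0,0,0,0,0.6]]]' >/dev/null; python3 st.py
python3 - <<'E'
from h import *
snap('scene','scene8');snap('top','top8')
a=cv2.imread('pics/scene8.png')[170:270,220:360];b=cv2.imread('pics/top8.png')[185:285,190:330]
cv2.imwrite('pics/8z.png',cv2.resize(np.vstack([a,b]),None,fx=3,fy=3,interpolation=2))
z=np.load('pics/scene8.npz');W=world('scene',z['d']);X,Y,Z=[W[...,i] for i in range(3)]
k=(abs(X-.536)<.04)&(abs(Y+.027)<.04)&(Z>.10)&(Z<.18)
P=W[k&(Z>Z[k].max()-.012)];print('knob top',np.percentile(Z[k],95),P.mean(0), cv2.fitLine(P[:,:2].astype(np.float32),2,0,.01,.01).ravel())
E
python3 gap.py top8
```

```text
t 18.55 p [0.5063 0.2234 0.2131] zang 6.78 ydown [-0.0098 -0.0023 -0.9999] F [ 0.51 -0.67  0.13] M [-0.091 -0.073 -0.011] w 0.037 q [ 0.2   0.11  1.65 -0.    1.39  0.08]
knob top 0.15684094595161896 [ 0.53800034 -0.02801222  0.15288071] [ 0.3940969  -0.9190689   0.53800035 -0.02801222]
19 face -0.11611349665030571 board -0.117171962996671 gap 0.0010584663463652916 [-0.0349 -0.0375 -0.0349  0.0006  0.0006  0.0006  0.0006  0.0032  0.0032
  0.0031  0.0031  0.0006  0.0006  0.0006  0.0006  0.0006  0.0006  0.0006
  0.0006]
```

View pics/8z.png

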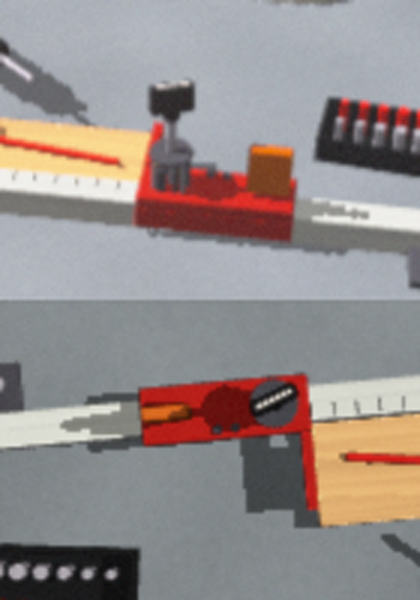

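View pics/top8.png

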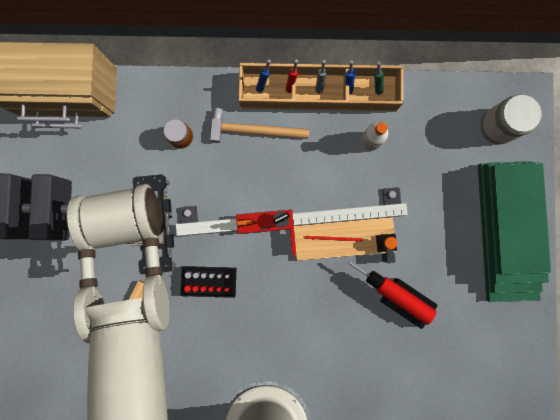

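The final views show the plate flush against the board end (top crop about (310,480)), the knob up and turned, and the bystanders in place. I'll hand in.

```bash
python3 -c "
from workcell import robot
print(robot.finish_job())"
```

```text
the job is handed in; nothing more can be done
None
```

The plunger now rests in its notch with the knob released. The freed stop has its plate against the board's end, and I handed the job in at about 19 s with the arm clear. No verdict was reported.

- **Plunger:** I lifted the knob about 22 mm and turned it 1.2 rad clockwise. I then lowered it until the load left the hand, at a lift of about 14.8 mm against a predicted 14.5 mm. My last view shows the knob about 15 mm up and its bar turned about 73°, or 1.28 rad. The earlier view gave 69°, and either is inside the allowed range.
- **Stop:** I slid it by the fin about 105 mm until it touched the board. The total side force peaked at 5.6 N, including about 2 N of drag, and I eased it before letting go.
- **Gap:** The force showed contact, but the last camera view reads a gap of about 1 mm. That is within the camera's resolution of about 2.5 mm per pixel and inside the 2 mm limit.
- **Loads:** Vertical force never passed about 10.5 N. A side force of 12.8 N appeared briefly when the fingers closed on the fin, and it faded as the slide began.
- **Other things on the bench:** They look unmoved in the final top view. The offcut is partly hidden behind the arm there, and I did not measure each one.

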